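# Unlatch the yellow optics case

## Robot

A 6-joint arm with a two-finger parallel gripper is mounted at the origin on the work surface. World frame = base frame: x ahead of the robot, y to its left, z up, the work surface at z = 0. Lengths are in m, angles in rad, forces in N, time in s.
With the tool pointing down it reaches from about 0.325 to 1 m from the base axis. Payload 5.1 kg.
Tool frame: the origin (TCP) lies midway between the tips of the shut fingers; the grasp point (between the pads) lies 19 mm behind it; z points along the fingers, y is the direction in which the jaws open and shut (so a half turn about z gives the same grasp; the last joint's range is limited). The gripper opens to 85 mm and grips with 20 to 120 N. Pads are 22 mm wide; open, the fingers measure 114 mm over their backs; the gripper's body (76 mm by 85 mm) begins 54 mm behind the grasp point. The pads swing forward as they close: fully open they stand 13 mm farther back than shut.
Start: joints at [-1.364, 0.124, 1.65, -0, 1.367, -0.083], TCP at [0.186, -0.623, 0.231] pointing down, gripper open.
Joint ranges: [-2.61, 2.61], [-1.02, 2.33], [0.03, 2.71], [-1.35, 4.49], [0.32, 2.68], [-2.91, 2.91]. Speed limits (rad/s): [2.57, 2.57, 3.14, 3.14, 3.14, 3.14].

## Interface

Orientations are given as [roll, pitch, yaw] about the fixed x, y, z axes, in that order (R = Rz(yaw) Ry(pitch) Rx(roll)).
In Python, from cell import bot gives the robot as it stands.
- The arm moves only by the shell command python3 -m creep 'ROWS' [OPENING]. ROWS is JSON, a list of rows, each a list of 2 entries, a list of its own where there are three numbers: the shift along the world's x, y, z in m, then the turn about the world's z in degrees. A call has 1 to 5 rows; each row is the pose to reach, as a shift and turn from the pose measured when the call began; what a row does not reach only later rows make up. A row lasts 1/10 s, in which the tool goes at most 50 mm and 8.59 degrees, less where a joint would pass 70% of its speed; a pose out of reach is approached as far as the arm can. A call with a gripper value outside its range is refused whole. OPENING is the opening, from -1 (shut) to 1 (fully open), so that 0 is half open, set as the call begins (- or left out, the last holds). The fingers move at their own pace and stop on an object; the grip force is fixed at half the most. Time passes only in rows, so rows that repeat a pose let the fingers close. It gives the time, the measured TCP pose, the force and the opening at its end, in the units of the state.
- bot.read_state(): the state, without advancing time (a new reading comes with each control period).
- bot.capture(name): name is "scene" or "top" or "wrist"; returns (picture, depth): 400x640x3 uint8, red, green, blue; 400x640 float32, m along the optical axis (not along the pixel's ray), 0 where there is no reading.
- bot.get_calibration(name): a dict with "fx", "fy", "cx", "cy" (pixels), "extrinsics" (4x4, takes a point from camera to world coordinates). Camera axes: x right, y down, z forward; pixel columns grow to the right and rows downward; lengths in m; the calibration is good to about 2 mm. The wrist camera is an equidistant fisheye: a pixel r from the principal point sees the ray r / f radians off the axis. A picture is of the moment at which its call begins: read the wrist's pose just before it. get_calibration takes no time and is no camera call; for the wrist camera it gives the pose at the moment of the call.
- bot.close_job(): hands the job in, once; it reports no verdict.
The state is a dict: "time_s": time; "qpos": joint angles; "qd": joint speeds; "joint_torque": joint torques, N m; "ee_pos": TCP position; "orientation": TCP orientation; "wrist_force": force on the tool from outside, world axes, zero at the start; "torque": the same for the moment, N m; "gripper_width": finger opening in m.
Only numpy, scipy, OpenCV 4.12 (cv2) and the standard library are available. Lean on these libraries where they do the work, as an engineer would, in place of code of your own. Each camera call takes 0.05 s, during which the arm holds its last target. There are 200 camera calls.

## Task

The spare lenses for the ring experiment are in the yellow case. Undo its draw latch: lift the red-tipped lever up off the lid and swing it right over past the edge until it lies fully folded outwards and its wire hook has dropped free below the catch, then let go. Leave the grey case latched.

Things in the scene. Friction and masses are not known exactly. Their poses are not given: they have to be found in the camera images.
- yellow_case: Yellow hard case, black corners, 180 (x) x 140 (y) x 100 mm high, fixed upright on the bench near a like grey one. Origin: centre of underside, z up; +x, the latch side, faces away from the robot within 0.35 rad. Lever pivot: line along y at x +99, z 112 mm. Shut lever lies over the lid towards -x; its red tab, 24 (y) x 36 x 6 mm, is centred at x +24, y 0, z 124.5 mm: pinch its edges along y.
- yellow_lever (a joint): Angle of the yellow case's latch lever about its pivot, rad: 0 = shut, over the lid; grows as the tab is lifted and swung over the +x edge; about 1.4 = tab straight above the pivot; 3.3 = end stop, folded outwards. Spring-held shut (about 1.5 N at the tab) to dead centre at 0.35 to 0.45, then snaps onward; let go beyond 1.7 it falls to the stop by itself. The strap clears the lid by 14 mm.
- yellow_hook (a point): Middle of the bottom cross bar of the wire hook (4 mm wire loop, 34 mm wide, hanging from the lever down the case's +x face). Latched: drawn up under the steel catch, at x +94, z 60 mm in the case's frame (underside of the catch: z 62 mm). With the lever folded out it hangs free at about z 41 mm.
- grey_lever (a joint): The same lever on the grey case, rad; starts shut at 0 and must stay shut.
Mind the look-alikes: they are no part of the job. There is more than one size of the yellow_case; the job needs the larger.

How it is judged:
At the end, for the whole second after the job is handed in: The yellow case's lever is folded outwards to within 0.4 rad of its stop (above 2.9 rad), the cross bar of its hook hangs lower than 50 mm above the case's underside (at least 10 mm below where it was latched), and the grey case's lever is still shut (below 0.2 rad) (value of joint yellow_lever above 2.9 rad and z of yellow_hook in the frame of yellow_case below 0.05 m and value of joint grey_lever below 0.2 rad); the robot touches nothing.
It fails at once if the grey case's lever is lifted past its dead centre (value of joint grey_lever above 0.35 rad).
It also fails if it takes over 35 s, if anything falls off the work surface, if the arm or the gripper's body presses on something with over 40 N, if the wrist force passes 120 N, or if a joint passes its speed limit or range.

## Working session

There is one attempt and no reset: what is moved stays moved. The work goes in short steps, Python scripts to look and compute and a shell command to move; the robot and the scene stay as the last step left them, time stands still between calls to the robot, and variables do not carry over. Pictures are saved under pics/ and viewed, about 8 in all and at most 12, crops included, and the job is handed in when it is done.

```bash
ls; mkdir -p pics; python3 - <<'E'
from cell import bot
import cv2,numpy as np
s=bot.read_state();print(s['time_s'],s['ee_pos'],s['orientation'],s['gripper_width'])
for n in("scene","top"):
    p,d=bot.capture(n);cv2.imwrite(f'pics/{n}.png',p[:,:,::-1]);np.savez(f'{n}.npz',p=p,d=d)
    c=bot.get_calibration(n);print(n,c)
a=cv2.imread('pics/scene.png');b=cv2.imread('pics/top.png')
E
```

```text
pics
0.0 [ 0.18558092 -0.62228933  0.23001463] [-3.13944072e+00 -1.70316976e-04  2.89779435e-01] 0.085465906284356
scene {'fx': 413.88964995572286, 'fy': 413.88964995572286, 'cx': 316.46668546491026, 'cy': 202.59978644757672, 'extrinsics': array([[ 0.54258858,  0.72602251, -0.42247952,  0.93571265],
       [ 0.83993091, -0.47531383,  0.26190234, -0.21525986],
       [-0.01066337, -0.49695883, -0.8677086 ,  0.92462513],
       [ 0.        ,  0.        ,  0.        ,  1.        ]])}
top {'fx': 400.62699472166616, 'fy': 400.62699472166616, 'cx': 324.7680196278771, 'cy': 194.0251543208452, 'extrinsics': array([[-0.00452575, -0.98904032,  0.14757631,  0.44259929],
       [-0.9999861 ,  0.00487553,  0.00200856,  0.06499562],
       [-0.00270606, -0.14756517, -0.98904863,  0.84579318],
       [ 0.        ,  0.        ,  0.        ,  1.        ]])}
```

View pics/scene.png

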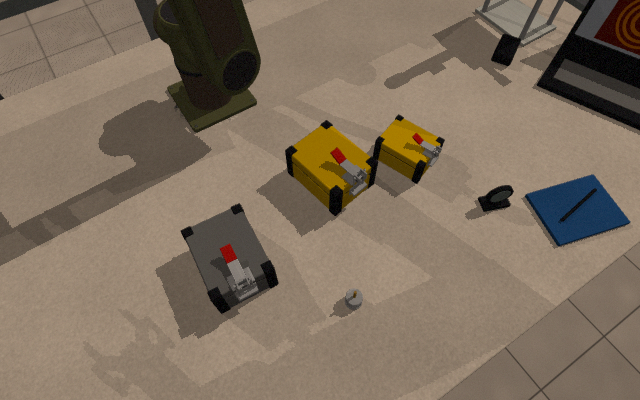

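View pics/top.png

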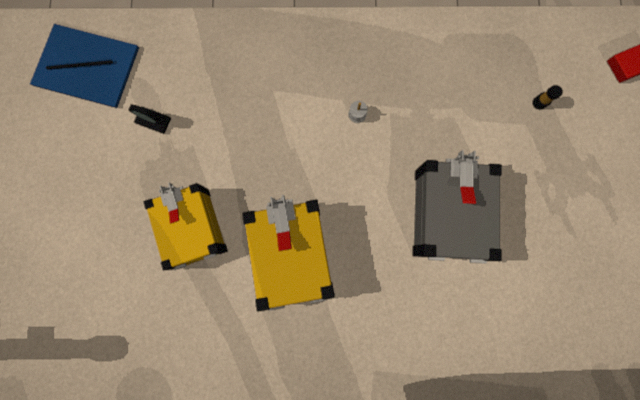

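The jobs-relevant candidates: the large yellow case at top (288,255) / scene (332,167), the small yellow one at top (185,228) / scene (410,148), and the grey one at top (460,210). The large yellow fits; I'll check its size as I measure.

```bash
cat > h.py <<'E'
import numpy as np,cv2
from cell import bot
def ray(c,uv,z):
    T=c['extrinsics'];d=T[:3,:3]@np.array([(uv[0]-c['cx'])/c['fx'],(uv[1]-c['cy'])/c['fy'],1]);o=T[:3,3]
    return o+d*(z-o[2])/d[2]
E
python3 - <<'E'
from h import *
for n in("top","scene"):
    f=np.load(n+'.npz');p=f['p'];d=f['d'];c=bot.get_calibration(n)
    hsv=cv2.cvtColor(p,cv2.COLOR_RGB2HSV);H,S,V=cv2.split(hsv)
    red=(((H<6)|(H>174))&(S>150)&(V>90)).astype(np.uint8)
    k,l,st,ce=cv2.connectedComponentsWithStats(red)
    for i in range(1,k):
        if st[i,4]>25:
            u,v=ce[i];m=d[l==i];z=np.median(m[m>0]) if (m>0).any() else 0
            T=c['extrinsics'];w=T[:3,:3]@np.array([(u-c['cx'])/c['fx']*z,(v-c['cy'])/c['fy']*z,z])+T[:3,3]
            ys,xs=np.nonzero(l==i);P=np.array([ray(c,q,.1275)[:2] for q in zip(xs,ys)]);r=cv2.minAreaRect(P.astype(np.float32)*1000)
            print(n,'red',ce[i].round(1),st[i,4],'plane',ray(c,ce[i],.1275).round(4),'depth',w.round(4),'rect',np.round(r[1],1),round(r[2],1))
    yel=((H>18)&(H<32)&(S>150)&(V>60)).astype(np.uint8)
    # world points from depth, keep lid height
    v,u=np.mgrid[:400,:640];X=np.stack([(u-c['cx'])/c['fx']*d,(v-c['cy'])/c['fy']*d,d],-1)@c['extrinsics'][:3,:3].T+c['extrinsics'][:3,3]
    k,l,st,ce=cv2.connectedComponentsWithStats(((d>0)&(X[...,2]>.06)&(X[...,2]<.106)&(X[...,0]>.25)).astype(np.uint8))
    for i in range(1,k):
        if st[i,4]>800:
            m=l==i;q=X[m];zt=np.median(q[:,2]);q=q[abs(q[:,2]-zt)<.006]
            r=cv2.minAreaRect((q[:,:2]*1000).astype(np.float32))
            print(n,'lid z',zt.round(4),'px',ce[i].round(),'rect',np.round(r[0],1),np.round(r[1],1),round(r[2],2),'yellow frac',yel[m].mean().round(2))
p=np.load('scene.npz')['p'][110:230,270:460,::-1];cv2.imwrite('pics/crop.png',cv2.resize(p,None,fx=4,fy=4,interpolation=cv2.INTER_CUBIC))
E
```

```text
top red [625.8  63.4] 792 plane [ 0.798  -0.507   0.1275] depth [ 0.8474 -0.5865  0.0276] rect [52.2 72.6] 23.0
top red [467.9 194.9] 224 plane [ 0.5469 -0.1926  0.1275] depth [ 0.5469 -0.1926  0.1275] rect [31.5 24.2] 5.6
top red [173.7 215.2] 90 plane [0.5125 0.3386 0.1275] depth [0.5155 0.3504 0.0964] rect [21.1 14.1] 8.5
top red [283.8 240.6] 198 plane [0.4663 0.1399 0.1275] depth [0.4663 0.1399 0.1275] rect [29.9 20.8] 6.9
top lid z 0.0998 px [459. 213.] rect [ 524.7 -190.6] [144. 187.] 86.29 yellow frac 0.0
top lid z 0.0757 px [181. 226.] rect [497.8 346.2] [144.1 112.1] 19.13 yellow frac 0.78
top lid z 0.1001 px [288. 258.] rect [443.3 136.9] [186.7 144. ] 10.01 yellow frac 0.86
scene red [417.5 138.3] 54 plane [0.5308 0.3282 0.1275] depth [0.5153 0.3491 0.0969] rect [27.9 14.1] 0.8
scene red [338.1 155.3] 119 plane [0.4671 0.1384 0.1275] depth [0.4671 0.1384 0.1275] rect [21.  40.6] 89.2
scene red [227.9 252.7] 195 plane [ 0.5476 -0.1942  0.1275] depth [ 0.5479 -0.1942  0.1282] rect [23.6 38.4] 86.9
scene lid z 0.0824 px [609.  30.] rect [ 504.  1109.6] [188.6  21.3] 19.27 yellow frac 0.0
scene lid z 0.0761 px [410. 142.] rect [502.6 346. ] [152.4 112.9] 19.1 yellow frac 0.75
scene lid z 0.1002 px [330. 162.] rect [448.2 134.9] [196.7 143.8] 9.86 yellow frac 0.78
scene lid z 0.1007 px [227. 254.] rect [ 530.5 -193.1] [143.5 197.5] 86.13 yellow frac 0.0
```

View pics/crop.png

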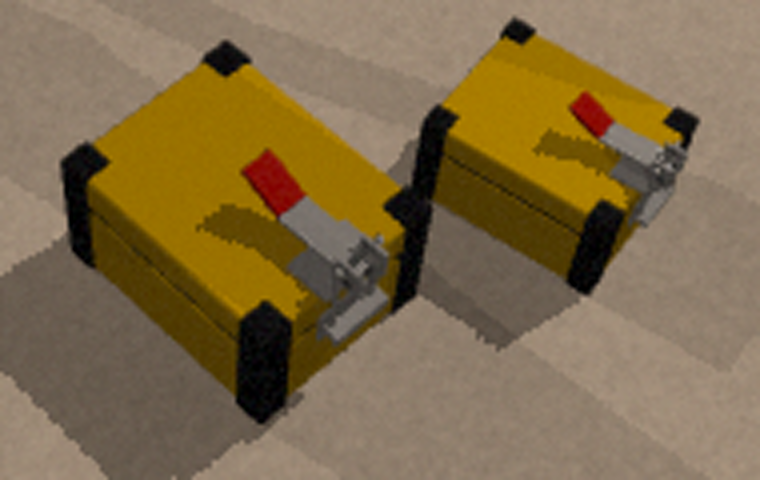

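The crop confirms it: the big yellow case on the left (lid 187x144 mm at z 0.100, tab at z 0.1275) is the target. The smaller one has its lid at 0.076 m. The case yaw is 10°, the tab is at about (0.467, 0.1395), and the tool needs a -6.6° turn. I'll move over at height first.

```bash
python3 -m creep '[[[0.017,0.045,0.005],-1],[[0.033,0.09,0.01],-2],[[0.05,0.135,0.015],-4],[[0.066,0.18,0.02],-5],[[0.083,0.225,0.02],-6.6]]' 0.1
```

```text
time_s: 0.6
ee_pos: [0.2689, -0.3957, 0.2504]
orientation: [-3.14, -0.001, 0.173]
wrist_force: [1.0, 0.7, 0.2]
gripper_width: 0.0468
```

```bash
python3 -m creep '[[[0.017,0.045,0],0],[[0.033,0.09,0],0],[[0.05,0.135,0],0],[[0.066,0.18,0],0],[[0.083,0.225,0],0]]'; python3 -m creep '[[[0.017,0.045,0],0],[[0.033,0.09,0],0],[[0.05,0.135,0],0],[[0.066,0.18,0],0],[[0.083,0.225,0],0]]'
```

```text
time_s: 1.1
ee_pos: [0.3518, -0.1688, 0.2501]
orientation: [-3.14, -0.001, 0.172]
wrist_force: [1.1, -0.6, 0.5]
gripper_width: 0.0473
time_s: 1.6
ee_pos: [0.4348, 0.0583, 0.2499]
orientation: [-3.141, -0.001, 0.173]
wrist_force: [1.1, -1.0, -0.6]
gripper_width: 0.0469
```

```bash
python3 -m creep '[[[0.016,0.04,0],0],[[0.032,0.081,-0.01],0],[[0.032,0.081,-0.05],0],[[0.032,0.081,-0.08],0],[[0.032,0.081,-0.08],0]]'; python3 - <<'E'
from h import *
print(bot.get_calibration('wrist'))
p,d=bot.capture('wrist');q,_=bot.capture('scene')
a=p[:,:,::-1];b=cv2.resize(q[80:230,250:450,::-1],(800,600),interpolation=cv2.INTER_CUBIC)
cv2.imwrite('pics/w1.png',a);cv2.imwrite('pics/s1.png',b)
E
```

```text
time_s: 2.1
ee_pos: [0.463, 0.1392, 0.1642]
orientation: [-3.141, 0.01, 0.174]
wrist_force: [-0.5, -0.2, -0.1]
gripper_width: 0.0468
{'fx': 309.70691628693146, 'fy': 309.70691628693146, 'cx': 320.2909317656852, 'cy': 195.89360265316338, 'extrinsics': array([[ 0.17310669, -0.93259115, -0.31671409,  0.54424187],
       [-0.98490239, -0.16429254, -0.05454581,  0.15250254],
       [-0.00116483,  0.32137471, -0.94695139,  0.30760932],
       [ 0.        ,  0.        ,  0.        ,  1.        ]])}
```

View pics/w1.png

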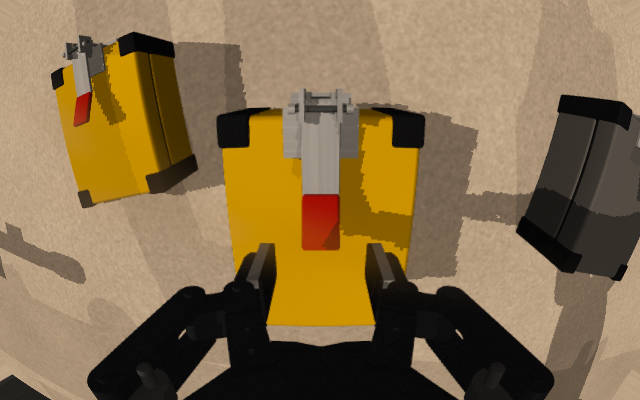

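The tab shows at (320,222), midway between the fingers (262 and 378). Its ray gives (0.467, 0.139), which agrees with the other cameras. Next I go down and pinch.

```bash
python3 -m creep '[[[0.004,0,-0.02],0],[[0.004,0,-0.04],0],[[0.004,0,-0.055],0],[[0.004,0,-0.06],0],[[0.004,0,-0.06],0]]'; python3 -m creep '[[[0,0,0],0],[[0,0,0],0],[[0,0,0],0],[[0,0,0],0],[[0,0,0],0]]' -1
```

```text
time_s: 2.7
ee_pos: [0.4706, 0.1391, 0.1101]
orientation: [-3.141, 0.0, 0.172]
wrist_force: [-0.6, 0.0, -0.8]
gripper_width: 0.0469
time_s: 3.2
ee_pos: [0.4713, 0.1405, 0.1119]
orientation: [-3.138, -0.002, 0.172]
wrist_force: [-3.0, 4.8, 3.0]
gripper_width: 0.0221
```

Gripped at 22 mm. I'll start the arc about the pivot (radius about 72 mm, along the case's x heading of 10°).

```bash
python3 -m creep '[[[0.0015,0.0003,0.006],0],[[0.003,0.0006,0.012],0],[[0.0056,0.001,0.018],0],[[0.0085,0.0015,0.0235],0],[[0.0085,0.0015,0.0235],0]]'
```

```text
time_s: 3.7
ee_pos: [0.4803, 0.1421, 0.135]
orientation: [-3.137, -0.003, 0.171]
wrist_force: [4.1, 2.6, -10.0]
gripper_width: 0.0219
```

```bash
python3 -m creep '[[[0.005,0.001,0.0075],0],[[0.011,0.002,0.015],0],[[0.018,0.003,0.021],0],[[0.026,0.0046,0.0265],0],[[0.026,0.0046,0.0265],0]]'; python3 - <<'E'
from h import *
q,_=bot.capture('scene')
cv2.imwrite('pics/s2.png',cv2.resize(q[80:230,250:450,::-1],(800,600),interpolation=cv2.INTER_CUBIC))
E
```

```text
time_s: 4.2
ee_pos: [0.5081, 0.147, 0.1623]
orientation: [-3.137, -0.006, 0.17]
wrist_force: [5.3, 1.8, -12.0]
gripper_width: 0.0216
```

View pics/s2.png

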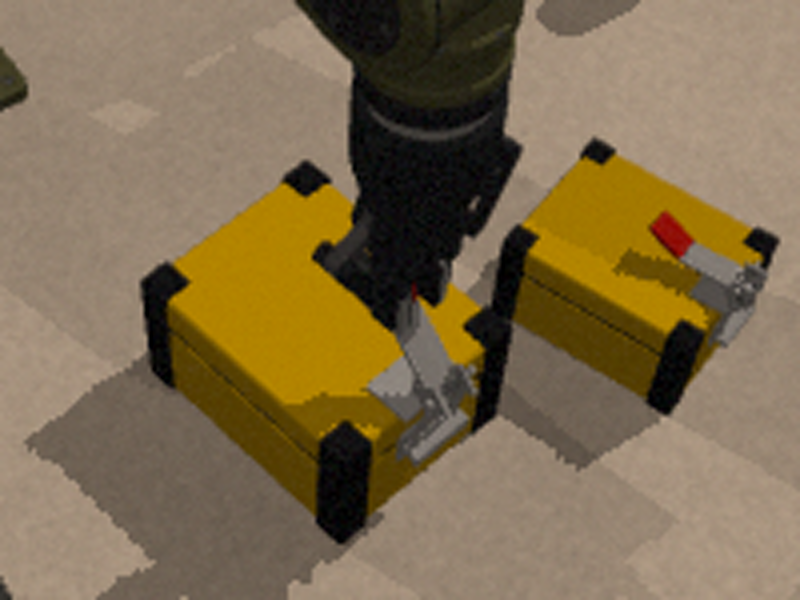

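The lever is held in the fingers (crop about (415,300)) and stands about 50° up. I'll carry it over the top.

```bash
python3 -m creep '[[[0.007,0.0012,0.004],0],[[0.015,0.0026,0.0065],0],[[0.023,0.004,0.0084],0],[[0.033,0.006,0.009],0],[[0.033,0.006,0.009],0]]'
```

```text
time_s: 4.75
ee_pos: [0.544, 0.1533, 0.1742]
orientation: [-3.137, -0.011, 0.17]
wrist_force: [0.8, -0.2, 0.7]
gripper_width: -0.0002
```

```bash
python3 -m creep '[[[0.01,0.0018,-0.0005],0],[[0.019,0.0034,-0.0025],0],[[0.028,0.005,-0.006],0],[[0.036,0.0063,-0.0095],0],[[0.036,0.0063,-0.0095],0]]'
```

```text
time_s: 5.25
ee_pos: [0.5803, 0.1596, 0.1635]
orientation: [-3.137, -0.01, 0.17]
wrist_force: [0.2, -0.1, -0.1]
gripper_width: -0.0001
```

The gripper has shut fully, so the tab slipped out. I'll look before moving again.

```bash
python3 - <<'E'
from h import *
q,_=bot.capture('scene');p,_=bot.capture('wrist')
a=cv2.resize(q[80:230,250:450,::-1],(440,330),interpolation=cv2.INTER_CUBIC)
b=cv2.resize(p[:,:,::-1],(528,330))[:,90:440]
cv2.imwrite('pics/s3.png',np.hstack([a,b]))
E
```

```text
(no output)
```

View pics/s3.png

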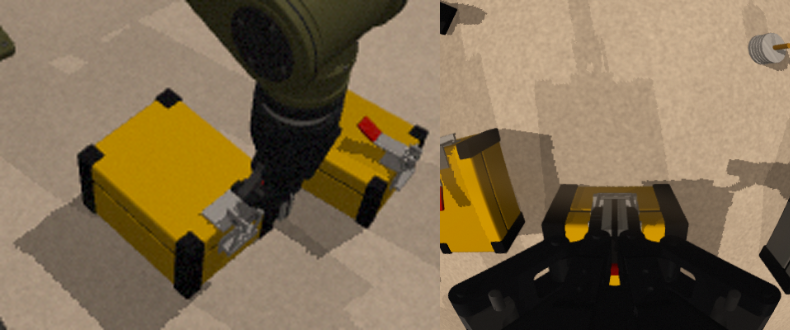

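```bash
python3 - <<'E'
from h import *
q,_=bot.capture('top');p,_=bot.capture('wrist')
a=cv2.resize(q[150:320,200:350,::-1],(397,450),interpolation=cv2.INTER_CUBIC)
b=cv2.resize(p[200:360,250:390,::-1],(394,450),interpolation=cv2.INTER_CUBIC)
cv2.imwrite('pics/s4.png',np.hstack([a,b]))
E
```

```text
(no output)
```

View pics/s4.png

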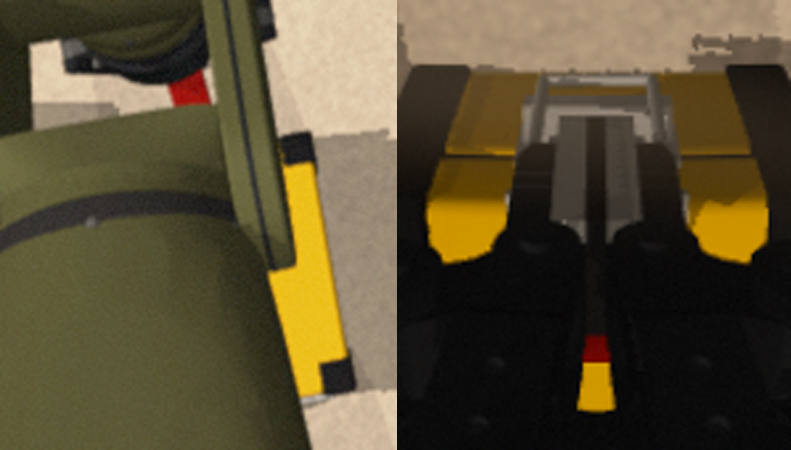

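```bash
python3 - <<'E'
from h import *
print(bot.read_state()['time_s'])
q,d=bot.capture('top');c=bot.get_calibration('top')
H,S,V=cv2.split(cv2.cvtColor(q,cv2.COLOR_RGB2HSV))
m=((H<6)|(H>174))&(S>150)&(V>60)&(d>0);m[:,:240]=0;m[:,320:]=0
v,u=np.nonzero(m);z=d[m];T=c['extrinsics']
X=np.stack([(u-c['cx'])/c['fx']*z,(v-c['cy'])/c['fy']*z,z],1)@T[:3,:3].T+T[:3,3]
r=X[:,:2]-[.4433,.1369];cx=r@[.985,.174];cy=r@[-.174,.985]
o=np.argsort(cx);print(len(o));print(np.c_[cx,cy,X[:,2]][o][::8].round(4))
E
```

```text
5.45
144
[[ 9.990e-02 -4.400e-03  3.016e-01]
 [ 1.024e-01 -1.360e-02  2.945e-01]
 [ 1.095e-01 -7.700e-03  1.809e-01]
 [ 1.103e-01 -2.800e-03  1.816e-01]
 [ 1.109e-01  3.400e-03  1.847e-01]
 [ 1.117e-01 -3.000e-04  1.864e-01]
 [ 1.127e-01  4.700e-03  1.859e-01]
 [ 1.132e-01  8.000e-03  1.861e-01]
 [ 1.141e-01  5.800e-03  1.885e-01]
 [ 1.148e-01  3.500e-03  1.919e-01]
 [ 1.156e-01 -3.200e-03  1.905e-01]
 [ 1.163e-01  4.600e-03  1.941e-01]
 [ 1.171e-01 -9.100e-03  1.952e-01]
 [ 1.178e-01 -5.700e-03  1.945e-01]
 [ 1.186e-01 -9.400e-03  1.956e-01]
 [ 1.193e-01 -1.160e-02  1.990e-01]
 [ 1.198e-01  3.000e-03  2.015e-01]
 [ 1.213e-01 -8.700e-03  2.001e-01]]
```

The tab leans about 28° past vertical (θ about 1.9–2.05, beyond 1.7) and rests on the shut fingers. Backing the fingers outward and up should let it drop.

```bash
python3 -m creep '[[[0.015,0.003,0.005],0],[[0.03,0.006,0.02],0],[[0.04,0.007,0.045],0],[[0.045,0.008,0.08],0],[[0.045,0.008,0.11],0]]';python3 -m creep '[[[0,0,0.03],0],[[-0.04,0,0.04],0],[[-0.08,0,0.04],0],[[-0.12,0,0.04],0],[[-0.16,0,0.04],0]]'; python3 - <<'E'
from h import *
q,d=bot.capture('scene');c=bot.get_calibration('scene')
H,S,V=cv2.split(cv2.cvtColor(q,cv2.COLOR_RGB2HSV))
m=((H<6)|(H>174))&(S>150)&(V>60)&(d>0)
v,u=np.nonzero(m);z=d[m];T=c['extrinsics']
X=np.stack([(u-c['cx'])/c['fx']*z,(v-c['cy'])/c['fy']*z,z],1)@T[:3,:3].T+T[:3,3]
r=X[:,:2]-[.4433,.1369];Y=np.c_[r@[.985,.174],r@[-.174,.985],X[:,2]]
k=(abs(Y[:,1])<.03)&(Y[:,0]<.3)&(Y[:,0]>-.1);Y=Y[k];print(len(Y),Y.min(0),Y.max(0),np.median(Y,0))
cv2.imwrite('pics/s5.png',cv2.resize(q[80:330,150:450,::-1],(720,600),interpolation=cv2.INTER_CUBIC))
E
```

```text
time_s: 6.0
ee_pos: [0.6251, 0.1676, 0.2762]
orientation: [-3.137, -0.012, 0.17]
wrist_force: [-0.0, 0.1, 0.8]
gripper_width: 0.0001
time_s: 6.5
ee_pos: [0.4633, 0.1675, 0.3164]
orientation: [-3.137, -0.012, 0.17]
wrist_force: [-0.5, -0.3, 0.8]
gripper_width: 0.0001
131 [ 0.15669745 -0.01579229  0.07888787] [0.18469464 0.00949227 0.10195641] [ 0.17056758 -0.00343051  0.09101002]
```

View pics/s5.png

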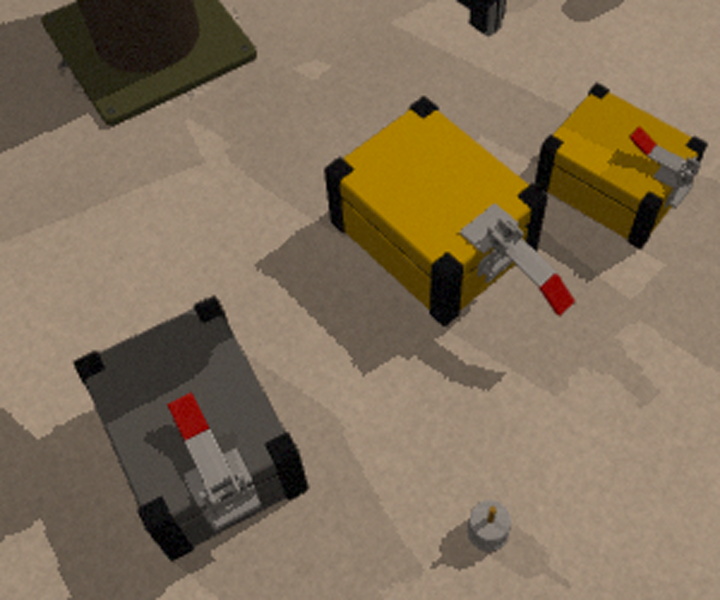

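The lever is folded out: tab centre (+72, -21) mm from the pivot gives about 3.26 rad. The grey lever is still shut. I'll check the hook height.

```bash
python3 - <<'E'
from h import *
q,d=bot.capture('scene');c=bot.get_calibration('scene');T=c['extrinsics']
H,S,V=cv2.split(cv2.cvtColor(q,cv2.COLOR_RGB2HSV))
v,u=np.nonzero((S<70)&(V>50)&(d>0));z=d[v,u]
X=np.stack([(u-c['cx'])/c['fx']*z,(v-c['cy'])/c['fy']*z,z],1)@T[:3,:3].T+T[:3,3]
r=X[:,:2]-[.4433,.1369];Y=np.c_[r@[.985,.174],r@[-.174,.985],X[:,2]]
k=(abs(Y[:,1])<.03)&(Y[:,0]>.086)&(Y[:,0]<.13)&(X[:,2]>.02)&(X[:,2]<.085)
Y=Y[k];o=np.argsort(Y[:,2]);print(len(o));print(np.c_[Y,u[k],v[k]][o][:14].round(4))
cv2.imwrite('pics/s6.png',cv2.resize(q[155:215,320:400,::-1],(800,600),interpolation=cv2.INTER_CUBIC))
E
```

```text
101
[[ 9.640e-02  3.500e-03  4.000e-02  3.590e+02  1.920e+02]
 [ 1.008e-01  2.300e-03  4.200e-02  3.600e+02  1.930e+02]
 [ 9.830e-02  1.210e-02  4.230e-02  3.620e+02  1.900e+02]
 [ 1.007e-01  5.900e-03  4.250e-02  3.610e+02  1.920e+02]
 [ 9.940e-02  2.000e-04  4.260e-02  3.590e+02  1.930e+02]
 [ 1.006e-01  9.600e-03  4.310e-02  3.620e+02  1.910e+02]
 [ 9.900e-02  7.600e-03  4.330e-02  3.610e+02  1.910e+02]
 [ 1.013e-01 -1.960e-02  4.360e-02  3.540e+02  1.980e+02]
 [ 1.005e-01  1.310e-02  4.380e-02  3.630e+02  1.900e+02]
 [ 1.019e-01 -2.600e-03  4.400e-02  3.590e+02  1.940e+02]
 [ 9.950e-02  3.400e-03  4.400e-02  3.600e+02  1.920e+02]
 [ 1.006e-01 -8.400e-03  4.420e-02  3.570e+02  1.950e+02]
 [ 1.013e-01 -1.610e-02  4.440e-02  3.550e+02  1.970e+02]
 [ 1.011e-01 -1.240e-02  4.470e-02  3.560e+02  1.960e+02]]
```

View pics/s6.png

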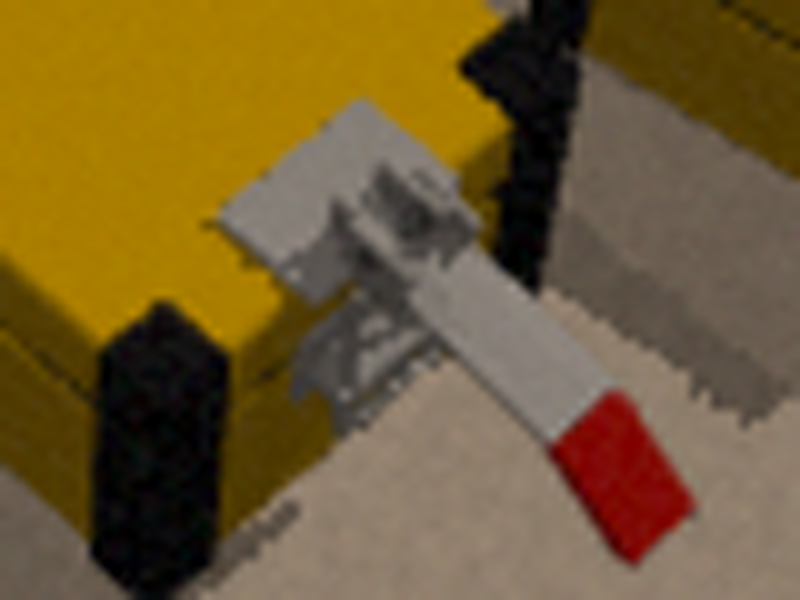

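The cross bar, spanning scene (354,198) to (363,190), lies at z about 40–44 mm. That is below 50 mm, so the hook is free. The arm is clear, so I'm handing in.

```bash
python3 -c "
from cell import bot
s=bot.read_state();print(s['time_s'],s['wrist_force'],s['ee_pos']);print(bot.close_job())"
```

```text
6.6 [ 1.42488223 -0.612926   -0.99274577] [0.46139846 0.16769404 0.31643985]
the job is handed in; nothing more can be done
None
```

I undid the larger yellow case's latch and handed the job in at 6.6 s. My last checks all agreed, but the hand-in itself gives no verdict.

- **What happened:** I pinched the red tab and swung the lever up along its arc. The tab slipped out of the grip partway over. The next picture showed the lever about 28° past vertical, leaning on the shut fingers. I drew the fingers outward and up, and it dropped to the folded-out position.
- **Yellow lever:** the tab position gives about 3.26 rad, against the 2.9 needed.
- **Hook:** the cross bar is at about 40–44 mm, below the 50 mm limit. Only a few pixels show it, so this is the less certain reading.
- **Grey lever:** still lying shut on its lid in the last picture of that case. I did not measure its angle.
- **Robot:** the fingers are shut and the tool is at z 0.316 m, well clear of everything. The wrist force reads about 2 N, the same as the readings in free air.

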